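Hold the calibration slide case in the reader slot

ROBOT

A 7-joint arm with a two-finger parallel gripper is mounted at the origin on a cart in front of the work surface, level with it; the furniture and walls round the work are solid. World frame = base frame: x ahead of the robot, y to its left, z up, the work surface at z = 0. Lengths are in m, angles in rad, forces in N, time in s.
With the tool pointing down it reaches from about 0.4 to 0.925 m from the base axis. Payload 4.1 kg.
Tool frame: the origin (TCP) lies on the centre line of the jaws, within the pads' length; the fingertips stand bot.nose_length ahead of it and the grasp point (between the pads) lies 2 mm behind it (bot.nose_length is the distance from the TCP to the fingertips, in m); z points along the fingers, y is the line along which they close (so a half turn about z gives the same grasp; the last joint's range is limited). The gripper opens to 85 mm and grips with 20 to 120 N. Pads are 22 mm wide; open, the fingers measure 114 mm over their backs; the gripper's body (76 mm by 85 mm) begins 54 mm behind the grasp point. The pads swing forward as they close: fully open they stand 13 mm farther back than shut.
Start: joints at [-1.248, 0.398, 0.045, 1.537, -0.019, 1.207, -0.051], TCP at [0.266, 0.593, 0.248] pointing down, gripper open.
Joint ranges: [-2.82, 2.82], [-0.49, 2.23], [-1.37, 1.46], [0, 2.46], [-1.36, 4.5], [0.23, 2], [-2.94, 2.94]. Speed limits (rad/s): [2.57, 2.57, 3.14, 3.14, 3.14, 3.14, 3.14].

INTERFACE

Orientations are given as a 3x3 rotation matrix whose columns are the frame's x, y, z axes.
In Python, from station import bot gives the robot as it stands. The module is installed in compiled form; this text tells all that it offers.
- The arm moves only by the tool step_arm, never from a script. Its argument "targets" is text: rows parted by semicolons, each of 7 numbers parted by spaces: the shift along the world's x, y, z in mm, then the turn, a rotation vector about the world's x, y, z in rad, then the gripper's target within -1 to 1 (fully open at 1, half-way at 0, shut at -1). In form: tx ty tz rx ry rz hand; .... A call has 1 to 5 rows; each row is the pose to reach, as a shift and turn from the pose commanded when the call began; what a row does not reach only later rows make up. A row lasts 1/12 s, in which the tool goes at most 41.7 mm and 7.16 degrees, less where a joint would pass 70% of its speed; a pose out of reach is approached as far as the arm can. A call with a gripper value outside its range is refused whole. The fingers move at their own pace and stop on an object; the grip force is fixed at half the most. Time passes only in rows, so rows that repeat a pose let the fingers close. It gives the time, the measured TCP pose, the force, the opening and the grip force at its end, in the units of the state.
- bot.get_state(): the state, without advancing time (a new reading comes with each control period).
- bot.camera(name): name is "side" or "top" or "wrist"; returns a dict with "frame" (420x560x3 uint8, red, green, blue), "mtx" (3x3 intrinsics, pixels), "k1" (the pictures are not rectified: a ray, as slopes to the right and down, at radius r is drawn at 1 + k1 r^2 times it, then the intrinsics apply), "camera_from_world" (4x4, takes a point from world to camera coordinates). Camera axes: x right, y up, looking along -z (the intrinsics and any distortion apply to the point x, -y, -z); pixel columns grow to the right and rows downward; lengths in m; the calibration is good to about 2 mm. A picture is of the moment at which its call begins. There is no depth.
- bot.hand_in(): hands the job in; it is judged then, once.
The state is a dict: "clock": time; "qpos": joint angles; "dq": joint speeds; "joint_efforts": joint torques, N m; "tcp_pos": TCP position; "eef_rot": TCP orientation; "ft_force": force on the tool from outside, world axes, zero at the start; "torque": the same for the moment, N m; "opening": opening from 0.0 (shut) to 1.0 (fully open); "gripper_force": force on a finger pad.
Only numpy, scipy, OpenCV 4.12 (cv2) and the standard library are available. Lean on these libraries where they do the work, as an engineer would, in place of code of your own. Each camera call takes 0.05 s, during which the arm holds its last target. There are 200 camera calls.

TASK

Lift the black calibration slide case out of its stand and lower it upright, end first, through the narrow slot in the roof of the white reader until you feel the spring ejector inside. Press the ejector about 6 mm down, half its travel, never to its hard stop, and finish while still gripping the case and holding it there against the spring. Do not force the case against the reader, and leave the things around it where they are.

Things in the scene. Friction and masses are not known exactly. Their poses are not given: they have to be found in the camera images.
- case: Black flat slide case with a pale label, a box 34 x 86 x 10 mm, about 40 g. It stands on end in the stand, 86 mm tall. Its own y axis points up, its x axis runs along the 34 mm width, its z axis is horizontal through the 10 mm thickness. Origin: centre of one 34 x 86 mm face, 43 mm above the lower end. It may be turned half round about the vertical without difference.
- case_foot (a point): Centre of the lower end face (34 x 10 mm) of the case; axes as case.
- case_top (a point): Centre of the upper end face of the case, 86 mm above the foot; axes as case.
- stand: Fixed grey block on a black base, 66 x 52 mm, 24 mm high, with a pocket 36.5 x 12.5 mm in which the case stands; pocket floor 4 mm above the desk, so 66 mm of the case stand clear above the block. Origin: centre of the underside; x along the pocket's 36.5 mm side, z up.
- dock: Fixed white reader housing, 100 mm (x) x 130 mm (y) x 90 mm high, flat roof with a blue 66 x 42 mm insert in its middle that has the slot. Origin: centre of the underside; z up; its display is on the -x side.
- slot_mouth (a point): Centre of the slot's mouth, level with the roof, 90 mm above the desk; axes as dock. The slot runs straight down, 36 mm along x by 12 mm along y (the case has 2 mm clearance both ways), 18 mm deep through the insert, with a 3 mm chamfer round the mouth; below it the housing is hollow.
- ejector (a joint): Spring ejector under the slot: travel in m, 0 = up (untouched), grows as it is pressed down, hard stop at 0.012. Its pad, 30 x 10.5 mm, waits at an unknown depth between 22 and 36 mm below the roof, different each time, and must be felt for: it resists with about 4.2 N at first touch, rising by 0.35 N per mm to 8.4 N at the stop. It pushes the case back up when released.
- objective_can: Bystander: black objective can with a blue lid, 47 mm diameter, 85 mm tall, loose; origin at the centre of its underside.
- petri_dish: Bystander: small clear petri dish, 59 mm diameter, 15 mm high, loose; origin at the centre of its underside.
- vial: Bystander: brown stain vial with a white cap, 24 mm diameter, 47 mm tall, loose; origin at the centre of its underside.
- tissue: Bystander: white booklet of lens tissue, 75 x 100 x 8 mm, loose; origin at the centre of its underside.
Mind the look-alikes: they are no part of the job. Of the things like the stand, leave any that is yellow; of the rest the larger one is meant. Several things look just like the case: the one meant starts farthest from the robot's base.

How it is judged:
On the way, in this order (a step that is already met when the one before it is completed fails the run):
1. the case is gripped and lifted clear out of its stand (contact force between the fingers and case above 2 N and height (world z) of case_foot above 0.035 m and contact force between case and stand below 0.1 N), for 0.1 s.
2. the gripped case has entered the slot upright, foot 10 mm or more below the roof, ejector not yet pressed 1 mm (contact force between the fingers and case above 2 N and z of case_foot in the frame of slot_mouth below -0.01 m and angle between case's own y axis and vertical below 0.15 rad and value of joint ejector below 0.001 m and x of case_foot in the frame of slot_mouth between -0.004 and 0.004 m and y of case_foot in the frame of slot_mouth between -0.004 and 0.004 m), for 0.02 s.
At the end, for the whole second after the job is handed in: The case stands upright (within 0.12 rad) in the slot, foot at least 20 mm below the roof and within 4 mm of the slot's centre line, gripped by the fingers, and holds the ejector pressed between 3 and 9 mm, still, through the last second (contact force between the fingers and case above 2 N and value of joint ejector between 0.003 and 0.009 m and z of case_foot in the frame of slot_mouth below -0.02 m and x of case_foot in the frame of slot_mouth between -0.004 and 0.004 m and y of case_foot in the frame of slot_mouth between -0.004 and 0.004 m and angle between case's own y axis and vertical below 0.12 rad and angle between the x axis of case and the x axis of dock, either way round below 0.15 rad and contact force between case and ejector above 2 N and linear speed of case below 0.01 m/s); the arm keeps its last pose, push and grip.
It fails at once if the ejector is driven to its hard stop (11.7 mm or more) (value of joint ejector above 0.0117 m).
It fails at once if the case is forced against the reader housing (more than 30 N) (contact force between case and dock above 30 N).
It fails at once if a bystander is moved by more than 20 mm (distance of any of objective_can, petri_dish, vial, tissue from where it was at the start of the episode above 0.02 m).
It also fails if it takes over 38 s, if anything falls off the work surface, if the arm or the gripper's body presses on something with over 40 N, if the wrist force passes 120 N, or if a joint passes its speed limit or range.

## Working session

There is one attempt and no reset: what is moved stays moved. The work goes in short steps, Python scripts to look and compute and a tool call to move; the robot and the scene stay as the last step left them, time stands still between calls to the robot, and variables do not carry over. Pictures are saved under pics/ and viewed, at most 10 in all, crops included, and the job is handed in when it is done.

Besides the shell and the picture viewer there is one more tool, called as a command line: name --argument value ..., lists and objects as JSON in quotes. step_arm: Moves the arm, as the interface text tells. Its arguments: {"type":"object","properties":{"targets":{"type":"string"}},"required":["targets"]}

```bash
mkdir -p pics; cat > h.py <<'E'
import numpy as np, cv2
from station import bot
def cam(n):
    c=bot.camera(n); return c
def ray(c,uv):
    K=c["mtx"]; p=np.array([[(uv[0]-K[0,2])/K[0,0],(uv[1]-K[1,2])/K[1,1]]])[0]
    s=p.copy()
    for _ in range(20): s=p/(1+c["k1"]*(s@s))
    T=np.array(c["camera_from_world"]); R=T[:3,:3]
    o=-R.T@T[:3,3]; d=R.T@np.array([s[0],-s[1],-1.]); return o,d
def onz(c,uv,z):
    o,d=ray(c,uv); return o+d*(z-o[2])/d[2]
def proj(c,P):
    T=np.array(c["camera_from_world"]); q=T[:3,:3]@np.asarray(P,float)+T[:3,3]
    s=np.array([q[0],-q[1]])/-q[2]; s=s*(1+c["k1"]*(s@s)); K=c["mtx"]
    return np.array([K[0,0]*s[0]+K[0,2],K[1,1]*s[1]+K[1,2]])
def save(n,im): cv2.imwrite("pics/"+n+".png",im[:,:,::-1])
E
python3 - <<'E'
from h import *
import pickle
d={n:cam(n) for n in("top","side","wrist")}
pickle.dump(d,open("d0.pkl","wb"))
for n in d: save(n+"0",d[n]["frame"]); print(n,np.round(ray(d[n],(280,210)),3).tolist())
s=bot.get_state(); print(s["clock"],s["tcp_pos"],s["eef_rot"],s["ft_force"],bot.nose_length)
E
```

```text
top [[0.311, 0.002, 1.154], [0.151, -0.029, -0.988]]
side [[0.076, -0.883, 0.71], [0.365, 0.753, -0.548]]
wrist [[0.191, 0.626, 0.372], [0.293, -0.14, -0.946]]
0.15 [0.26587799 0.59263704 0.24750316] [[-9.12414414e-01  4.09267220e-01 -5.29686053e-04]
 [ 4.09267552e-01  9.12413335e-01 -1.40615106e-03]
 [-9.21989152e-05 -1.49977581e-03 -9.99998871e-01]] [ 0.44747942 -0.30578703  0.77280768] 0.017
```

View pics/top0.png

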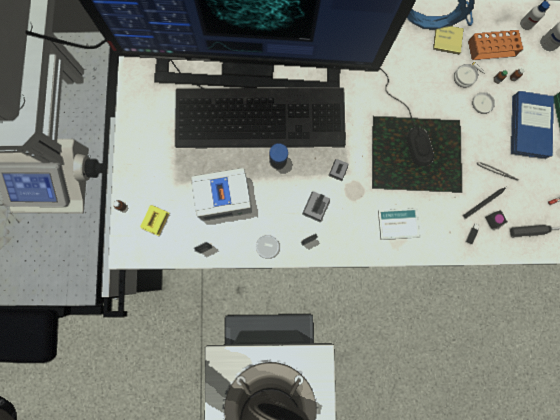

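View pics/side0.png

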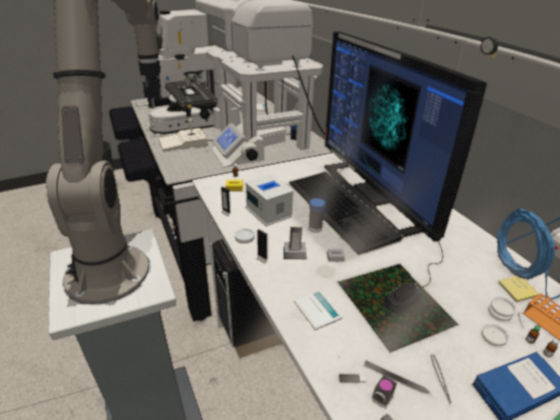

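The top view shows:
- Dock at (221,195) with the blue insert.
- Grey stand holding a case at (316,205), a smaller grey stand at (339,169), and a yellow one at (154,220).
- Cases at (316,205), (205,248) and (311,240).

The case at (316,205) fits: it is farthest from the base and stands in the larger grey stand. I'll confirm this in one crop.

```bash
python3 - <<'E'
from h import *
import pickle
d=pickle.load(open("d0.pkl","rb"))
t=d["top"]; s=d["side"]
A=cv2.resize(t["frame"][155:260,180:360],(800,467),interpolation=cv2.INTER_CUBIC)[:, :]
A=cv2.resize(t["frame"][150:255,290:360],(400,600),interpolation=cv2.INTER_CUBIC)
B=cv2.resize(s["frame"][165:285,220:300+40],(400,400),interpolation=cv2.INTER_CUBIC)
B=cv2.copyMakeBorder(B,0,200,0,0,cv2.BORDER_CONSTANT)
save("crop1",np.hstack([A,B]))
# blue insert
f=t["frame"].astype(int); m=((f[:,:,2]-f[:,:,0]>60)).astype(np.uint8); m[:, :195]=0;m[:,250:]=0;m[:165]=0;m[225:]=0
c=max(cv2.findContours(m,0,2)[0],key=cv2.contourArea); r=cv2.minAreaRect(c); print(r)
P=[onz(t,p,.09)for p in cv2.boxPoints(r)]; print(np.round(P,4))
print("stand approx",onz(t,(316,205),.024), "cases", [onz(t,p,0.0)[:2] for p in((205,248),(311,240))])
# white housing roof
print("small stand",onz(t,(339,169),.02))
E
```

```text
((220.229736328125, 191.3783721923828), (26.797033309936523, 17.426292419433594), 80.53767395019531)
[[0.5485 0.1393 0.09  ]
 [0.5551 0.0982 0.09  ]
 [0.4907 0.0873 0.09  ]
 [0.4842 0.1281 0.09  ]]
stand approx [ 0.49529913 -0.12192117  0.024     ] cases [array([0.39120857, 0.16011094]), array([ 0.40893697, -0.10945365])]
small stand [ 0.58931533 -0.1841943   0.02      ]
```

View pics/crop1.png

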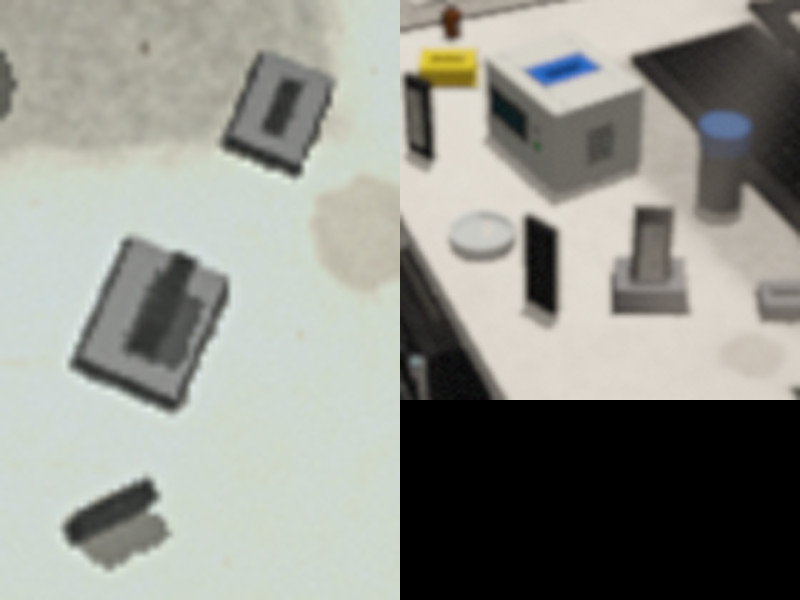

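The crop confirms it. The case stands in the larger grey stand at top-view (316,205). The small grey stand at (339,169) is empty, and the look-alike case at (311,240) stands on the desk nearer the base. The insert measures 65 x 41 mm, as it should.

```bash
python3 - <<'E'
from h import *
import pickle
t=pickle.load(open("d0.pkl","rb"))["top"]
q=np.array([(128,240),(228,285),(180,400),(72,360)])/5.714+[290,150]
P=np.array([onz(t,p,.024) for p in q]); print(np.round(P,4),P.mean(0)); 
for i in range(4): v=P[i]-P[i-1]; print(np.linalg.norm(v),np.degrees(np.arctan2(v[1],v[0])))
# case top corners
for p in((172,255),(195,262)): print(onz(t,np.array(p)/5.714+[290,150],.09))
for n,p,z in(("can",(279,152),.085),("dish",(268,246),.015)): print(n,onz(t,p,z))
E
```

```text
[[ 0.5288 -0.1136  0.024 ]
 [ 0.5081 -0.1576  0.024 ]
 [ 0.4569 -0.1348  0.024 ]
 [ 0.4752 -0.0876  0.024 ]] [ 0.49227033 -0.1233964   0.024     ]
0.05964073042467294 -25.918826206717494
0.04855813593529095 -115.20459184786078
0.05602978212953848 156.00891600095935
0.05061771876692543 68.89523037885115
[ 0.50954794 -0.12516374  0.09      ]
[ 0.50649177 -0.1347213   0.09      ]
can [ 0.61693004 -0.02843804  0.085     ]
dish [3.93698848e-01 2.97395494e-04 1.50000000e-02]
```

step_arm --targets "11 -36 0 0 0 0 1; 22 -72 0 0 0 0 1; 33 -108 0 0 0 0 1; 44 -144 0 0 0 0 1; 55 -180 0 0 0 0 1"

```text
clock: 0.57
tcp_pos: [0.3213, 0.4111, 0.248]
eef_rot: [[-0.912, 0.409, -0.0], [0.409, 0.912, -0.0], [0.0, -0.0, -1.0]]
ft_force: [1.1, 0.9, 0.7]
opening: 1.001
gripper_force: 0.0
```

step_arm --targets "11 -36 0 0 0 0 1; 22 -72 0 0 0 0 1; 33 -108 0 0 0 0 1; 44 -144 0 0 0 0 1; 55 -180 0 0 0 0 1"

```text
clock: 0.98
tcp_pos: [0.3761, 0.2311, 0.2483]
eef_rot: [[-0.912, 0.409, -0.0], [0.409, 0.912, 0.0], [0.0, 0.0, -1.0]]
ft_force: [0.8, 0.3, 0.0]
opening: 1.0
gripper_force: 0.0
```

step_arm --targets "11 -36 0 0 0 0 1; 22 -72 0 0 0 0 1; 33 -108 0 0 0 0 1; 44 -144 0 0 0 0 1; 55 -180 0 0 0 0 1"

```text
clock: 1.4
tcp_pos: [0.431, 0.0512, 0.2484]
eef_rot: [[-0.912, 0.409, 0.0], [0.409, 0.912, 0.001], [-0.0, 0.001, -1.0]]
ft_force: [0.2, 0.2, 0.1]
opening: 1.0
gripper_force: 0.0
```

step_arm --targets "12 -34 0 0 0 0 1; 24 -68 0 0 0 0 1; 36 -102 0 0 0 0 1; 48 -136 0 0 0 0 1; 60 -172 0 0 0 0 1"

```text
clock: 1.82
tcp_pos: [0.4913, -0.1201, 0.2483]
eef_rot: [[-0.913, 0.408, 0.0], [0.408, 0.913, 0.001], [0.0, 0.001, -1.0]]
ft_force: [1.0, 1.0, -0.8]
opening: 1.001
gripper_force: 0.0
```

```bash
python3 - <<'E'
from h import *
import pickle
w=cam("wrist"); pickle.dump((w,bot.get_state()),open("w1.pkl","wb")); save("w1",w["frame"]); print(bot.get_state()["tcp_pos"])
E
```

```text
[ 0.49260661 -0.12923644  0.24905727]
```

View pics/w1.png

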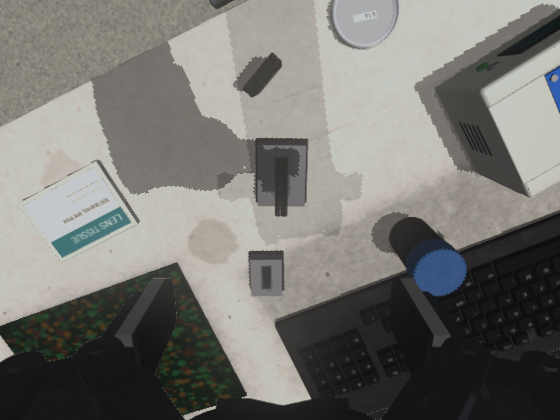

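The wrist view shows the stand at (282,172), with the case's top face at about columns 275-288, rows 167-215. The tissue, the can and the dock are all well clear. I'll enlarge the case.

```bash
python3 - <<'E'
from h import *
import pickle
w,s=pickle.load(open("w1.pkl","rb"))
save("c2",cv2.resize(w["frame"][130:225,240:320],(640,760)[::1],interpolation=cv2.INTER_CUBIC)[:600] if 0 else cv2.resize(w["frame"][132:222,245:317],(480,600),interpolation=cv2.INTER_CUBIC))
g=w["frame"].mean(2).astype(int)
for r in (170,180,190,200,208,212,216,220): print(r,g[r,266:298].tolist())
print(g[150:224,281].tolist())
print(np.round(onz(w,(281,191),.09),4), s["tcp_pos"], bot.get_state()["tcp_pos"])
E
```

```text
170 [67, 66, 66, 66, 67, 67, 65, 65, 62, 54, 50, 50, 50, 51, 53, 51, 51, 50, 50, 51, 51, 55, 64, 66, 68, 68, 69, 68, 68, 68, 69, 70]
180 [67, 67, 67, 67, 66, 67, 67, 65, 63, 56, 51, 51, 51, 52, 54, 51, 52, 51, 51, 51, 52, 63, 85, 89, 107, 111, 112, 112, 112, 113, 113, 113]
190 [69, 68, 69, 69, 70, 68, 68, 68, 66, 56, 53, 54, 54, 56, 56, 54, 53, 52, 53, 52, 54, 66, 87, 93, 111, 112, 112, 112, 112, 112, 112, 112]
200 [110, 109, 110, 109, 110, 109, 109, 109, 101, 64, 55, 55, 56, 59, 60, 57, 57, 58, 57, 58, 61, 81, 111, 111, 111, 111, 111, 111, 111, 111, 112, 111]
208 [167, 168, 168, 168, 169, 172, 172, 172, 153, 72, 60, 61, 62, 68, 76, 59, 59, 59, 59, 59, 73, 123, 168, 168, 167, 166, 167, 167, 169, 169, 169, 168]
212 [169, 170, 170, 170, 168, 167, 166, 167, 150, 73, 62, 63, 67, 81, 94, 60, 60, 60, 61, 60, 74, 124, 167, 167, 167, 167, 166, 165, 166, 168, 168, 168]
216 [168, 169, 170, 170, 169, 168, 170, 170, 170, 162, 131, 108, 108, 129, 163, 131, 109, 109, 109, 108, 127, 167, 167, 167, 167, 166, 166, 166, 166, 167, 167, 168]
220 [167, 168, 168, 167, 168, 168, 167, 168, 167, 166, 167, 169, 169, 169, 168, 167, 166, 167, 168, 168, 168, 167, 166, 165, 166, 166, 164, 163, 166, 168, 167, 165]
[68, 69, 68, 68, 68, 62, 65, 53, 52, 51, 50, 50, 50, 51, 51, 51, 50, 51, 50, 50, 51, 51, 50, 50, 51, 51, 51, 51, 52, 52, 51, 51, 52, 52, 52, 52, 52, 54, 55, 55, 54, 55, 55, 53, 54, 53, 54, 55, 57, 57, 57, 58, 58, 58, 58, 58, 58, 59, 59, 60, 59, 59, 60, 60, 60, 65, 131, 170, 169, 169, 167, 165, 166, 167]
[ 0.4906 -0.1208  0.09  ] [ 0.49260661 -0.12923644  0.24905727] [ 0.49260661 -0.12923644  0.24905727]
```

View pics/c2.png

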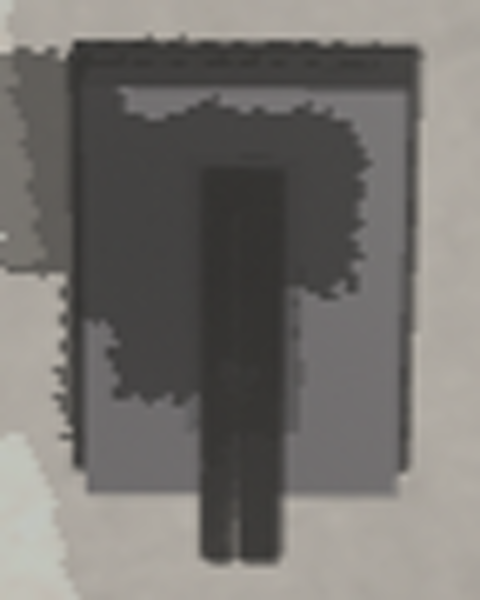

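```bash
python3 - <<'E'
from h import *
import pickle
w,s=pickle.load(open("w1.pkl","rb"))
f=lambda u,v,z:onz(w,(u,v),z)[:2]
print("cam",ray(w,(280,210))[0])
A,B=f(274.8,215.7,.09),f(287,215.7,.09); C,D=f(275.0,157,.09),f(287.8,157,.09)
for n,X in zip("ABCD",(A,B,C,D)): print(n,X.round(4))
print("thick",np.linalg.norm(A-B),"len if both top",np.linalg.norm((A+B-C-D)/2), "yaw edge", np.degrees(np.arctan2(*(A-C)[::-1])),np.degrees(np.arctan2(*(B-D)[::-1])))
# stand top corners
S=[f(245+x/6.667,132+y/6.667,.024) for x,y in((85,85),(408,88),(402,493),(88,493))]
S=np.array(S);print(S.round(4),S.mean(0)); 
for i in range(4): v=S[i]-S[i-1]; print(np.linalg.norm(v),np.degrees(np.arctan2(v[1],v[0])))
E
```

```text
cam [ 0.41666386 -0.08681992  0.37260139]
A [ 0.5073 -0.1338]
B [ 0.5113 -0.1248]
C [ 0.4642 -0.1139]
D [ 0.4681 -0.1051]
thick 0.009765045764343882 len if both top 0.04744940300725568 yaw edge -24.690770206064006 -24.656255825308797
[[ 0.4582 -0.1301]
 [ 0.477  -0.0892]
 [ 0.5314 -0.1133]
 [ 0.5125 -0.1553]] [ 0.49480618 -0.12198812]
0.059883495316183935 155.0991054899563
0.04500933500812539 65.31120801910012
0.05946643241778144 -23.851781176682845
0.04610164717051189 -114.16307687601191
```

step_arm --targets "0 0 0 0 0 0 1; 0 0 0 0 0 0 1"

```text
clock: 2.03
tcp_pos: [0.4907, -0.1192, 0.248]
eef_rot: [[-0.912, 0.411, -0.001], [0.411, 0.912, 0.0], [0.001, -0.0, -1.0]]
ft_force: [0.6, 0.8, 1.3]
opening: 0.999
gripper_force: 0.0
```

step_arm --targets "3 -3 -36 0 0 0 1; 3 -3 -72 0 0 0 1; 3 -3 -108 0 0 0 1; 3 -3 -140 0 0 0 1; 3 -3 -160 0 0 0 1"

```text
clock: 2.45
tcp_pos: [0.4918, -0.1189, 0.0851]
eef_rot: [[-0.914, 0.406, -0.005], [0.406, 0.914, 0.002], [0.005, -0.0, -1.0]]
ft_force: [-0.2, -0.6, 0.5]
opening: 1.0
gripper_force: 0.0
```

step_arm --targets "0 0 -10 0 0 0 1; 0 0 -17 0 0 0 1; 0 0 -17 0 0 0 1; 0 0 -17 0 0 0 1; 0 0 -17 0 0 0 0"

```text
clock: 2.87
tcp_pos: [0.4953, -0.1219, 0.0728]
eef_rot: [[-0.913, 0.409, 0.003], [0.409, 0.913, 0.0], [-0.003, 0.001, -1.0]]
ft_force: [0.1, 1.1, 0.5]
opening: 0.882
gripper_force: 0.0
```

step_arm --targets "0 0 0 0 0 0 -0.3; 0 0 0 0 0 0 -1; 0 0 0 0 0 0 -1; 0 0 0 0 0 0 -1; 0 0 0 0 0 0 -1"

```text
clock: 3.28
tcp_pos: [0.4942, -0.1219, 0.0715]
eef_rot: [[-0.912, 0.409, 0.0], [0.409, 0.912, 0.0], [-0.0, 0.0, -1.0]]
ft_force: [-0.4, -0.9, -0.2]
opening: 0.142
gripper_force: 0.0
```

step_arm --targets "0 0 0 0 0 0 -1; 0 0 0 0 0 0 -1; 0 0 0 0 0 0 -1; 0 0 0 0 0 0 -1; 0 0 0 0 0 0 -1"

```text
clock: 3.7
tcp_pos: [0.4943, -0.122, 0.0716]
eef_rot: [[-0.912, 0.409, 0.001], [0.409, 0.912, 0.0], [-0.0, 0.0, -1.0]]
ft_force: [-0.3, 0.1, 4.2]
opening: 0.104
gripper_force: 58.8
```

step_arm --targets "0 0 10 0 0 0 -1; 0 0 25 0 0 0 -1; 0 0 45 0 0 0 -1; 0 0 75 0 0 0 -1; 0 0 110 0 0 0 -1"

```text
clock: 4.12
tcp_pos: [0.4923, -0.1218, 0.1814]
eef_rot: [[-0.912, 0.41, -0.004], [0.41, 0.912, -0.0], [0.004, -0.002, -1.0]]
ft_force: [1.1, -0.1, -0.4]
opening: 0.106
gripper_force: 58.5
```

step_arm --targets "0 0 20 0 0 0 -1; 0 0 20 0 0 0 -1; 0 0 20 0 0 0 -1; 0 0 20 0 0 0 -1"

```text
clock: 4.45
tcp_pos: [0.4932, -0.1216, 0.2006]
eef_rot: [[-0.912, 0.409, -0.002], [0.409, 0.912, 0.001], [0.002, -0.0, -1.0]]
ft_force: [-0.5, 0.7, -0.7]
opening: 0.113
gripper_force: 58.5
```

step_arm --targets "12 35 0 0 0 0.08 -1; 24 70 0 0 0 0.17 -1; 36 105 0 0 0 0.26 -1; 49 140 0 0 0 0.35 -1; 61 175 0 0 0 0.44 -1"

```text
clock: 4.87
tcp_pos: [0.5541, 0.0546, 0.1994]
eef_rot: [[-1.0, -0.022, -0.004], [-0.022, 1.0, -0.001], [0.004, -0.001, -1.0]]
ft_force: [0.5, -0.5, 0.6]
opening: 0.104
gripper_force: 58.6
```

step_arm --targets "12 35 0 0 0 0.08 -1; 24 70 0 0 0 0.15 -1; 24 70 0 0 0 0.15 -1; 24 70 0 0 0 0.15 -1; 24 70 0 0 0 0.15 -1"

```text
clock: 5.28
tcp_pos: [0.578, 0.122, 0.1995]
eef_rot: [[-0.986, -0.167, -0.003], [-0.167, 0.986, -0.002], [0.004, -0.002, -1.0]]
ft_force: [-0.5, -0.0, -0.0]
opening: 0.106
gripper_force: 58.6
```

```bash
python3 - <<'E'
from h import *
import pickle
w=cam("wrist"); s=bot.get_state(); pickle.dump((w,s),open("w2.pkl","wb")); save("w2",w["frame"]); print(s["tcp_pos"],s["eef_rot"])
E
```

```text
[0.57815751 0.12109849 0.19996156] [[-0.98627441 -0.16509201 -0.00272329]
 [-0.16508714  0.9862771  -0.00192743]
 [ 0.00300412 -0.00145139 -0.99999443]]
```

View pics/w2.png

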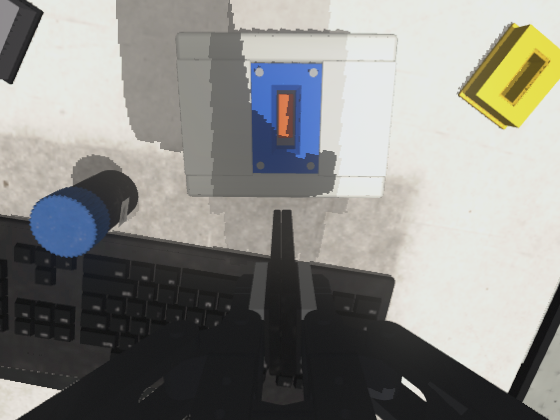

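The view shows the insert at columns 250-322, rows 62-173, with the slot at about (285,115) and the orange pad inside. The foot of the held case is at (283,211).

```bash
python3 - <<'E'
from h import *
import pickle
w,s=pickle.load(open("w2.pkl","rb"))
f=w["frame"].astype(int); m=((f[:,:,2]-f[:,:,0]>25)&(f[:,:,2]>60)).astype(np.uint8); m[:45]=0;m[185:]=0;m[:,:235]=0;m[:,335:]=0
c=max(cv2.findContours(m,0,2)[0],key=cv2.contourArea); h=cv2.convexHull(c)[:,0]; 
P=np.array([onz(w,p,.09)[:2] for p in h],np.float32)
r=cv2.minAreaRect(P*1000); print("insert",r); print(cv2.boundingRect(c))
# slot: non-blue hole in the insert
mh=m.copy(); cv2.drawContours(mh,[c],-1,1,-1); hole=cv2.morphologyEx(((mh-m)>0).astype(np.uint8),cv2.MORPH_OPEN,np.ones((3,3)))
for cc in cv2.findContours(hole,0,2)[0]:
    if cv2.contourArea(cc)>100:
        Q=np.array([onz(w,p,.09)[:2] for p in cv2.convexHull(cc)[:,0]],np.float32); print("hole",cv2.boundingRect(cc),cv2.minAreaRect(Q*1000))
g=f.mean(2).astype(int)
for y in (206,208,209,210,211,212,213,216): print(y,g[y,268:300].tolist())
z=s["tcp_pos"][2]-.0676
for u,v in((274,210.5),(292,210.5)): print(onz(w,(u,v),z))
save("c3",cv2.resize(w["frame"][55:235,220:350],(433,600),interpolation=cv2.INTER_CUBIC))
E
```

```text
insert ((518.512451171875, 114.24162292480469), (65.1922378540039, 42.24232864379883), 9.50205135345459)
(251, 63, 72, 110)
hole (277, 90, 18, 56) ((517.4998779296875, 113.93423461914062), (32.834449768066406, 10.510234832763672), 9.314172744750977)
206 [148, 148, 147, 141, 138, 138, 140, 141, 142, 144, 144, 145, 145, 145, 146, 145, 145, 144, 145, 146, 147, 148, 149, 149, 148, 147, 147, 144, 144, 146, 148, 150]
208 [150, 148, 146, 145, 144, 147, 148, 147, 148, 148, 148, 147, 147, 147, 150, 152, 154, 154, 153, 154, 152, 153, 155, 157, 154, 154, 153, 153, 153, 153, 153, 151]
209 [151, 148, 147, 147, 149, 150, 142, 120, 120, 120, 121, 129, 147, 147, 140, 120, 122, 122, 123, 123, 123, 123, 135, 157, 156, 155, 154, 154, 155, 155, 154, 151]
210 [152, 149, 149, 149, 150, 134, 63, 51, 51, 51, 52, 55, 97, 131, 64, 51, 51, 51, 52, 52, 51, 52, 67, 115, 155, 154, 154, 155, 156, 157, 156, 152]
211 [150, 148, 150, 152, 145, 110, 50, 51, 51, 51, 51, 52, 77, 106, 51, 52, 51, 51, 51, 51, 51, 51, 57, 101, 153, 153, 155, 156, 157, 158, 158, 154]
212 [150, 147, 150, 153, 147, 112, 51, 52, 51, 51, 51, 51, 66, 84, 51, 51, 52, 53, 52, 51, 51, 52, 52, 93, 151, 152, 156, 159, 160, 160, 159, 157]
213 [150, 149, 151, 154, 151, 114, 52, 52, 51, 51, 51, 52, 66, 83, 51, 51, 52, 53, 51, 51, 51, 51, 52, 94, 153, 154, 155, 159, 160, 162, 160, 160]
216 [150, 150, 152, 153, 141, 86, 51, 51, 51, 51, 51, 53, 65, 84, 51, 50, 51, 51, 51, 51, 52, 52, 52, 77, 128, 151, 153, 155, 159, 161, 162, 162]
[0.56306155 0.11506816 0.13236156]
[0.56144393 0.12464692 0.13236156]
```

View pics/c3.png

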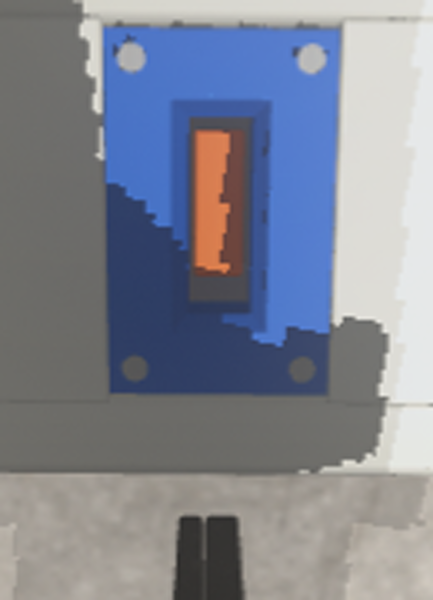

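step_arm --targets "-20 -3 0 0 0 0 -1; -40 -6 0 0 0 0 -1; -60 -8 0 0 0 0 -1; -60 -8 -15 0 0 0 -1; -60 -8 -30 0 0 0 -1"

```text
clock: 5.75
tcp_pos: [0.5183, 0.1129, 0.1716]
eef_rot: [[-0.986, -0.164, 0.001], [-0.164, 0.986, 0.001], [-0.001, 0.001, -1.0]]
ft_force: [-0.3, 0.5, -0.0]
opening: 0.107
gripper_force: 58.6
```

step_arm --targets "0 0 -4 0 0 0 -1; 0 0 -4 0 0 0 -1; 0 0 -4 0 0 0 -1; 0 0 -4 0 0 0 -1; 0 0 -4 0 0 0 -1"

```text
clock: 6.17
tcp_pos: [0.5198, 0.1149, 0.1681]
eef_rot: [[-0.986, -0.167, 0.001], [-0.167, 0.986, 0.0], [-0.001, 0.0, -1.0]]
ft_force: [0.0, 0.4, -1.2]
opening: 0.107
gripper_force: 58.6
```

```bash
python3 - <<'E'
from h import *
import pickle
w=cam("wrist"); s=bot.get_state(); pickle.dump((w,s),open("w3.pkl","wb")); print(s["tcp_pos"],s["eef_rot"],s["ft_force"])
f0=proj(w,[.5185,.1142,.09]); print(f0)
u,v=map(int,f0); v-=15
save("c4",cv2.resize(w["frame"][v-60:v+50,u-50:u+50],(545,600),interpolation=cv2.INTER_CUBIC)); print(u-50,v-60)
E
```

```text
[0.51967815 0.11497769 0.16801096] [[-9.85945311e-01 -1.67064425e-01  1.14973251e-03]
 [-1.67064001e-01  9.85945947e-01  4.56575613e-04]
 [-1.20985165e-03  2.58079671e-04 -9.99999235e-01]] [-0.54962707 -0.27644993 -0.17881508]
[281.10776769 227.3736777 ]
231 152
```

View pics/c4.png

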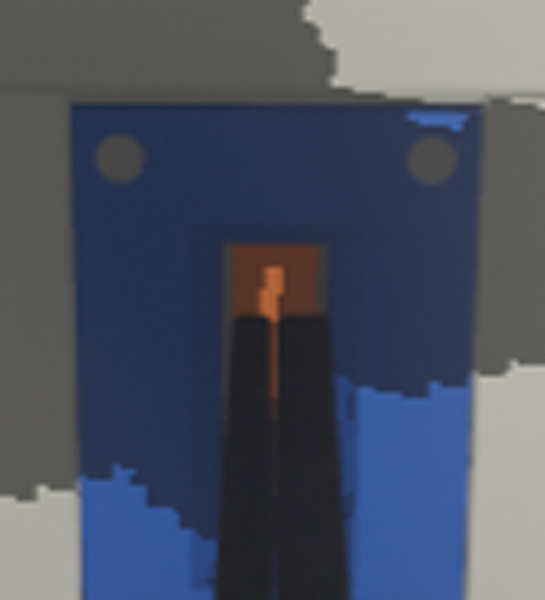

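```bash
python3 - <<'E'
from h import *
import pickle
w,s=pickle.load(open("w3.pkl","rb"))
q=lambda x,y,z:onz(w,(231+x/5.45-.4,152+y/5.45-.4),z)[:2]
ex=np.array([np.cos(.1665),np.sin(.1665)]); ey=np.array([-ex[1],ex[0]])
zf=s["tcp_pos"][2]-.0676
a,b=q(234,316,zf),q(328,316,zf); F=(a+b)/2+.017*ex
i,j=q(72,104,.09),q(483,104,.09); I=(i+j)/2+.033*ex
k,l=q(225,244,.087),q(328,244,.087); S=(k+l)/2+.018*ex
o,p=q(190,226,.09),q(362,226,.09); M=(o+p)/2+.021*ex
print("widths",*[np.linalg.norm(x-y) for x,y in((a,b),(i,j),(k,l),(o,p))], "ang",[np.degrees(np.arctan2(*(y-x)[::-1]))-90 for x,y in((a,b),(i,j))])
for n,X in(("foot",F),("insert",I),("slot",S),("mouth",M)): print(n,X.round(4),"minus foot in dock xy mm",1e3*np.array([(X-F)@ex,(X-F)@ey]), "world",1e3*(X-F))
E
```

```text
widths 0.00932402072152056 0.04154715287532039 0.010803551802706843 0.017725875202302722 ang [np.float64(9.555211645534499), np.float64(9.557662480418628)]
foot [0.5209 0.1152] minus foot in dock xy mm [0. 0.] world [0. 0.]
insert [0.5179 0.1143] minus foot in dock xy mm [-3.08117767 -0.35734447] world [-2.97934432 -0.86305174]
slot [0.5186 0.1144] minus foot in dock xy mm [-2.37481583 -0.47004407] world [-2.26407295 -0.85712621]
mouth [0.5188 0.1143] minus foot in dock xy mm [-2.22823813 -0.51495355] world [-2.11207936 -0.87712205]
```

step_arm --targets "-2 -1 0 0 0 0 -1; -2 -1 -3 0 0 0 -1; -2 -1 -6 0 0 0 -1; -2 -1 -9 0 0 0 -1; -2 -1 -11 0 0 0 -1"

```text
clock: 6.63
tcp_pos: [0.5168, 0.1141, 0.1558]
eef_rot: [[-0.986, -0.168, -0.001], [-0.168, 0.986, -0.0], [0.001, 0.0, -1.0]]
ft_force: [0.6, -0.1, -1.1]
opening: 0.11
gripper_force: 58.6
```

step_arm --targets "0 0 -1 0 0 0 -1; 0 0 -2 0 0 0 -1; 0 0 -3 0 0 0 -1; 0 0 -4 0 0 0 -1; 0 0 -4 0 0 0 -1"

```text
clock: 7.05
tcp_pos: [0.5171, 0.114, 0.1522]
eef_rot: [[-0.986, -0.167, -0.0], [-0.167, 0.986, 0.0], [0.0, 0.0, -1.0]]
ft_force: [0.7, -0.6, -0.1]
opening: 0.104
gripper_force: 58.6
```

step_arm --targets "0 0 -2 0 0 0 -1; 0 0 -4 0 0 0 -1; 0 0 -6 0 0 0 -1; 0 0 -8 0 0 0 -1; 0 0 -8 0 0 0 -1"

```text
clock: 7.47
tcp_pos: [0.517, 0.114, 0.1439]
eef_rot: [[-0.986, -0.167, -0.0], [-0.167, 0.986, -0.0], [0.0, -0.0, -1.0]]
ft_force: [0.2, 0.3, -0.4]
opening: 0.107
gripper_force: 58.6
```

step_arm --targets "0 0 -1 0 0 0 -1; 0 0 -2 0 0 0 -1; 0 0 -3 0 0 0 -1; 0 0 -4 0 0 0 -1; 0 0 -4 0 0 0 -1"

```text
clock: 7.88
tcp_pos: [0.517, 0.114, 0.1402]
eef_rot: [[-0.986, -0.167, -0.0], [-0.167, 0.986, 0.0], [0.0, 0.0, -1.0]]
ft_force: [0.8, 0.0, 0.1]
opening: 0.102
gripper_force: 58.6
```

step_arm --targets "0 0 -1 0 0 0 -1; 0 0 -2 0 0 0 -1; 0 0 -3 0 0 0 -1; 0 0 -3 0 0 0 -1; 0 0 -3 0 0 0 -1"

```text
clock: 8.3
tcp_pos: [0.517, 0.1141, 0.1373]
eef_rot: [[-0.986, -0.167, -0.0], [-0.167, 0.986, 0.0], [0.0, 0.0, -1.0]]
ft_force: [0.1, 0.3, 0.1]
opening: 0.104
gripper_force: 58.6
```

step_arm --targets "0 0 -1 0 0 0 -1; 0 0 -2 0 0 0 -1; 0 0 -3 0 0 0 -1; 0 0 -3 0 0 0 -1; 0 0 -3 0 0 0 -1"

```text
clock: 8.72
tcp_pos: [0.5171, 0.1141, 0.1343]
eef_rot: [[-0.986, -0.167, -0.0], [-0.167, 0.986, 0.0], [0.0, 0.0, -1.0]]
ft_force: [-0.3, 1.1, 0.3]
opening: 0.106
gripper_force: 58.6
```

Foot is about 23 mm below the roof with no contact yet. I'll feel for the ejector in 2 mm calls.

step_arm --targets "0 0 -1 0 0 0 -1; 0 0 -2 0 0 0 -1; 0 0 -2 0 0 0 -1; 0 0 -2 0 0 0 -1"

```text
clock: 9.05
tcp_pos: [0.5171, 0.1141, 0.1323]
eef_rot: [[-0.986, -0.168, -0.0], [-0.168, 0.986, 0.0], [0.0, 0.0, -1.0]]
ft_force: [0.5, -0.0, 0.5]
opening: 0.105
gripper_force: 58.6
```

step_arm --targets "0 0 -1 0 0 0 -1; 0 0 -2 0 0 0 -1; 0 0 -2 0 0 0 -1; 0 0 -2 0 0 0 -1"

```text
clock: 9.38
tcp_pos: [0.5171, 0.1141, 0.1303]
eef_rot: [[-0.986, -0.168, -0.0], [-0.168, 0.986, 0.0], [0.0, 0.0, -1.0]]
ft_force: [0.3, 0.2, -0.4]
opening: 0.107
gripper_force: 58.6
```

step_arm --targets "0 0 -1 0 0 0 -1; 0 0 -2 0 0 0 -1; 0 0 -2 0 0 0 -1; 0 0 -2 0 0 0 -1"

```text
clock: 9.72
tcp_pos: [0.517, 0.1141, 0.1282]
eef_rot: [[-0.986, -0.167, -0.0], [-0.167, 0.986, 0.0], [0.0, 0.0, -1.0]]
ft_force: [-0.4, 0.6, -0.7]
opening: 0.106
gripper_force: 58.6
```

step_arm --targets "0 0 -1 0 0 0 -1; 0 0 -2 0 0 0 -1; 0 0 -2 0 0 0 -1; 0 0 -2 0 0 0 -1"

```text
clock: 10.05
tcp_pos: [0.517, 0.1141, 0.1263]
eef_rot: [[-0.986, -0.167, -0.0], [-0.167, 0.986, 0.0], [0.0, 0.0, -1.0]]
ft_force: [-0.5, 0.7, -0.2]
opening: 0.106
gripper_force: 58.6
```

step_arm --targets "0 0 -1 0 0 0 -1; 0 0 -2 0 0 0 -1; 0 0 -2 0 0 0 -1; 0 0 -2 0 0 0 -1"

```text
clock: 10.38
tcp_pos: [0.5173, 0.1141, 0.1247]
eef_rot: [[-0.986, -0.167, 0.0], [-0.167, 0.986, 0.0], [-0.0, 0.0, -1.0]]
ft_force: [-0.6, -0.9, 3.2]
opening: 0.107
gripper_force: 59.1
```

step_arm --targets "0 0 -1 0 0 0 -1; 0 0 -1 0 0 0 -1; 0 0 -1 0 0 0 -1"

```text
clock: 10.63
tcp_pos: [0.5172, 0.1141, 0.1235]
eef_rot: [[-0.986, -0.167, 0.0], [-0.167, 0.986, 0.0], [-0.0, 0.0, -1.0]]
ft_force: [-0.3, 0.3, 4.6]
opening: 0.106
gripper_force: 59.1
```

step_arm --targets "0 0 -1 0 0 0 -1; 0 0 -1 0 0 0 -1; 0 0 -1 0 0 0 -1"

```text
clock: 10.88
tcp_pos: [0.5172, 0.1141, 0.1224]
eef_rot: [[-0.986, -0.167, 0.0], [-0.167, 0.986, 0.0], [-0.0, 0.0, -1.0]]
ft_force: [-0.6, -0.5, 4.2]
opening: 0.107
gripper_force: 59.2
```

step_arm --targets "0 0 -1 0 0 0 -1; 0 0 -2 0 0 0 -1; 0 0 -3 0 0 0 -1; 0 0 -3 0 0 0 -1; 0 0 -3 0 0 0 -1"

```text
clock: 11.3
tcp_pos: [0.5172, 0.1141, 0.1194]
eef_rot: [[-0.986, -0.167, 0.0], [-0.167, 0.986, 0.0], [-0.0, 0.0, -1.0]]
ft_force: [-1.5, 0.1, 5.7]
opening: 0.11
gripper_force: 59.3
```

```bash
python3 - <<'E'
from h import *
F=[]
for i in range(14):
    w=cam("wrist"); s=bot.get_state(); F.append([*s["ft_force"],s["tcp_pos"][2]])
print(np.mean(F,0),np.std(F,0))
g=cam("wrist"); save("w5",g["frame"]); print(s["clock"],s["gripper_force"])
E
```

```text
[-0.81521153 -0.30873157  5.32753702  0.11944612] [6.70013955e-01 6.39182991e-01 5.26652610e-01 8.38765140e-06]
12.0 59.34385657310486
```

View pics/w5.png

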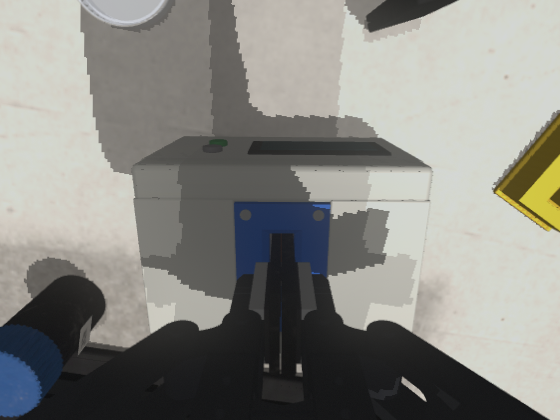

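The case is seated in the slot at (282,235) and the bystanders haven't moved. The press is 5.3 to 6.9 mm by geometry and about 4 mm by force, so both estimates are inside 3-9 mm, and the arm is still.

```bash
python3 -c "
from station import bot
print(bot.hand_in())"
```

```text
the job is handed in; nothing more can be done
None
```

I handed the job in with the case upright in the slot, still gripped and holding the ejector down by an estimated 4–7 mm (about 6 by position, 4 by force); the hand-in returned no verdict.

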